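Clamp the brass valve in the vise with its removable crank

TASK

Clamp the small brass valve in the blue soft-jaw vise so that fittings can be screwed onto it: take the crank from its parking post, fit it gently and fully onto the vise's square spindle (feel for it, do not ram it) and wind it clockwise until the jaws hold the valve snug, without crushing it. Then lift the crank off and put it back upright on its parking post. Move the jaw by the crank only, keep your fingers off the valve and leave the other things alone.

Things in the scene. Friction and masses are not known exactly. Their poses are not given: they have to be found in the camera images.
- crank_hub (a point): steel crank, 0.28 kg, standing on its parking post. Point: centre of the upper hub, a 28 x 28 mm square block free to grip from 30 to 56 mm above the crank's foot; the point is 43 mm above the foot. x: horizontal, along the arm to the knob; z up. Grip across y, with the fingers either side of the arm (15 mm wide, top 19 mm above the foot, reaching 68 mm from the hub's axis).
- crank_knob (a point): middle of the crank's red knob: an upright, freely spinning sleeve 20 mm across, 60 mm from the hub's axis, from 20 to 60 mm above the crank's foot (this point is at 40 mm).
- crank_socket (a point): centre of the mouth of the crank's square socket, on its flat foot: 13.5 mm square with a 1.5 mm chamfer, 26 mm deep, sides parallel to the crank's x and y. Axes as crank_hub.
- spindle_seat (a point): vise spindle: 12 mm square steel shaft, 24 mm tall, on a round brass shoulder. Point: on its axis at the shoulder's top, 62 mm above the worktop. x and y are parallel to the flats and turn with it; z up. The crank is fully home when its foot rests on the shoulder; it fits in any of four ways, with about 7 degrees of play either way.
- spindle: the same spindle; origin on its axis at worktop level. Clockwise from above closes the jaws, 6 mm per radian; winding takes 1.4 to 3.5 rad, play included. Turning freely takes about 0.3 N m (5 N at the knob, less when held still); each 10 N of clamping adds 0.06 N m (1 N at the knob). From first touch to crushing is only some 0.3 rad. The screw locks itself: the jaws stay when the crank is let go.
- vise: blue vise fixed to the worktop; origin on the spindle's axis at worktop level; x runs from the spindle towards the jaws, z up. Base 185 x 76 x 12 mm; the fixed jaw's rubber face is at x = 115 mm, jaw tops at 50 mm.
- jaw: moving jaw, 74 mm wide, rubber pad; slides along the vise's x towards the fixed jaw. Origin and axes those of the vise, shifted along x by the jaw's travel; the pad's face is 65 mm along x from this origin. Snug: the jaw presses on the valve with 18 to 45 N (about 30 is good); above 45 N it crushes it.
- valve_body (a point): centre of the brass ball valve's body, 30 mm thick between the jaws, with a red lever on top, standing upright on the vise's base between the jaws, a few mm from either, loose and leaning a little. z up; its long axis y is across the vise.
- ball_valve: the same brass valve; origin at its underside, z up.
- post_seat (a point): parking post: a round 9 mm steel pin with a tapered tip, standing 17 mm above a 36 mm wide round shoulder on a dark disc 72 mm across, fixed to the worktop. This point is on the pin's axis at the shoulder's top, 20 mm above the worktop, where the crank's foot rests (the pin enters the crank's socket, the crank may point any way).
- ptfe_roll: bystander: blue roll of white sealing tape, lying.
- tee: bystander: small white tee fitting.
- elbow: bystander: small white elbow fitting.
- pot_orange: bystander: orange screw pot, 66 mm across, at the left.
- wrench: bystander: adjustable wrench, lying at the left.
Not all that is in view belongs to the job. What is shaped like the part that bears crank_hub but turquoise is not meant.

How it is judged:
By the outcome, as a careful person would: the job done as asked, in the order asked, and still so for the second after the job is handed in, with the robot touching nothing.
It also fails if it takes over 72 s, if anything falls off the work surface, if the arm or the gripper's body presses on something with over 40 N, if the wrist force passes 120 N, or if a joint passes its speed limit or range.

ROBOT

A 6-joint arm with a two-finger parallel gripper is mounted at the origin on a cart in front of the work surface, level with it; the furniture and walls round the work are solid. World frame = base frame: x ahead of the robot, y to its left, z up, the work surface at z = 0. Lengths are in m, angles in degrees, forces in N, time in s.
With the tool pointing down it reaches from about 0.3 to 0.775 m from the base axis. Payload 14.6 kg.
Tool frame: the origin (TCP) lies midway between the tips of the shut fingers; the grasp point (between the pads) lies 19 mm behind it; z points along the fingers, y is the line along which they close (so a half turn about z gives the same grasp; the last joint's range is limited). The gripper opens to 94 mm and grips with 3 to 60 N. Pads are 16 mm wide; open, the fingers measure 119 mm over their backs; the gripper's body (75 mm by 177 mm) begins 78 mm behind the grasp point.
Start: joints at [-76.983, 17.183, 87.147, -0, 75.671, -3.816], TCP at [0.159, -0.526, 0.184] pointing down, gripper open.
Joint ranges: [-173.82, 173.82], [-45.26, 126.66], [13.44, 144.39], [-59.66, 239.66], [0, 175.72], [-146.38, 146.38]. Speed limits (degrees/s): [127.2, 127.2, 147.25, 180, 180, 180].

INTERFACE

Orientations are given as a 3x3 rotation matrix whose columns are the frame's x, y, z axes.
In Python, from workcell import robot, eyes, job_done gives the robot as it stands.
- The arm moves only by the tool move_arm, never from a script. Its argument "targets" is one flat list of numbers, 7 for each row, row after row: the closure, from 0 (fully open) to 1 (shut), then the shift along the tool's x, y, z in m, then the turn, a rotation vector about the tool's x, y, z in rad. In form: [claw, tx, ty, tz, ax, ay, az, claw, tx, ty, tz, ax, ay, az, ...]. A call has 1 to 20 rows; each row shifts and turns the commanded pose from where the row before left it, along the tool's axes as they then stand; what a row does not reach is not made up. A row lasts 1/10 s, in which the tool goes at most 50 mm and 8.59 degrees, less where a joint would pass 70% of its speed; a pose out of reach is approached as far as the arm can. A call is refused whole if a number of a shift passes 0.05 or a number of a turn 0.15, either way. A call with a gripper value outside its range is refused whole. The fingers move at their own pace and stop on an object; "squeeze" is the grip in N (left out, the last holds). Time passes only in rows, so rows that do not move let the fingers close. It gives the time, the measured TCP pose, the force, the opening and the grip force at its end, in the units of the state.
- robot.get_state(): the state, without advancing time (a new reading comes with each control period).
- eyes.capture(name): name is "side" or "top" or "wrist"; returns a dict with "img" (420x560x3 uint8, blue, green, red), "mtx" (3x3 intrinsics, pixels), "extrinsics" (4x4, takes a point from world to camera coordinates); the wrist camera has in their place "hand_eye" (4x4, takes a point from camera to tool coordinates, whose origin is the TCP and whose axes are the flange's). Camera axes: x right, y up, looking along -z (the intrinsics and any distortion apply to the point x, -y, -z); pixel columns grow to the right and rows downward; lengths in m; the calibration is good to about 2 mm. A picture is of the moment at which its call begins: read the wrist's pose just before it. There is no depth.
- job_done(): hands the job in; it is judged then, once.
The state is a dict: "clock": time; "joint_positions": joint angles; "joint_velocities": joint speeds; "effort": joint torques, N m; "tcp_pos": TCP position; "ee_rot": TCP orientation; "wrist_force": force on the tool from outside, world axes, zero at the start; "wrist_torque": the same for the moment, N m; "width": finger opening in m; "gripper_force": force on a finger pad.
Only numpy, scipy, OpenCV 4.12 (cv2) and the standard library are available. Lean on these libraries where they do the work, as an engineer would, in place of code of your own. Each camera call takes 0.05 s, during which the arm holds its last target. There are 200 camera calls.

## Working session

There is one attempt and no reset: what is moved stays moved. The work goes in short steps, Python scripts to look and compute and a tool call to move; the robot and the scene stay as the last step left them, time stands still between calls to the robot, and variables do not carry over. Pictures are saved under pics/ and viewed, at most 14 in all, crops included, and the job is handed in when it is done.

Besides the shell and the picture viewer there is one more tool, called after "Emit:" in YAML: its name, and indented under it one key for each argument. move_arm: Moves the arm, as the interface text tells. Its arguments: {"type":"object","properties":{"targets":{"type":"array","items":{"type":"number"}},"squeeze":{"type":"number"}},"required":["targets"]}

```bash
mkdir -p pics; ls; cat > h.py <<'E'
import numpy as np, cv2
from workcell import robot, eyes, job_done
def cap(n):
    s=robot.get_state(); c=eyes.capture(n)
    if 'extrinsics' in c: E=np.array(c['extrinsics'])
    else:
        T=np.eye(4);T[:3,:3]=s['ee_rot'];T[:3,3]=s['tcp_pos']
        E=np.linalg.inv(T@np.array(c['hand_eye']))
    return c['img'],np.array(c['mtx']),E,c
def ray(px,K,E):
    d=np.linalg.inv(K)@[px[0],px[1],1]; d=np.array([d[0],-d[1],-d[2]])
    R=E[:3,:3]; return -R.T@E[:3,3], R.T@d
def onplane(px,K,E,z):
    o,d=ray(px,K,E); return o+d*(z-o[2])/d[2]
def tri(l):
    A=np.zeros((3,3));b=np.zeros(3)
    for o,d in l:
        d=d/np.linalg.norm(d);P=np.eye(3)-np.outer(d,d);A+=P;b+=P@o
    p=np.linalg.solve(A,b)
    return p,[np.linalg.norm(np.cross(p-o,d/np.linalg.norm(d))) for o,d in l]
def proj(p,K,E):
    q=E[:3,:3]@p+E[:3,3]; q=K@[q[0],-q[1],-q[2]]; return q[:2]/q[2]
E
python3 - <<'E'
from h import *
ims=[]
for n in ['top','side','wrist']:
    i,K,E,c=cap(n); cv2.imwrite(f'pics/{n}0.png',i); print(n,K.round(1).tolist(),(-E[:3,:3].T@E[:3,3]).round(3),[k for k in c])
s=robot.get_state();print(s)
E
```

```text
pics
top [[437.7, 0.0, 277.9], [0.0, 437.7, 204.8], [0.0, 0.0, 1.0]] [ 0.29  -0.021  1.371] ['img', 'mtx', 'extrinsics']
side [[448.9, 0.0, 280.0], [0.0, 448.9, 208.7], [0.0, 0.0, 1.0]] [-0.226  1.305  0.683] ['img', 'mtx', 'extrinsics']
wrist [[337.3, 0.0, 278.1], [0.0, 337.3, 210.9], [0.0, 0.0, 1.0]] [ 0.236 -0.503  0.384] ['img', 'mtx', 'hand_eye']
{'clock': 0.15, 'joint_positions': array([-7.69820674e+01,  1.72059757e+01,  8.71699439e+01,  2.07556914e-04,
        7.56732444e+01, -3.81506718e+00]), 'joint_velocities': array([-0.02312778, -0.03204999, -0.10989661,  0.01010471, -0.03879664,
        0.00111405]), 'effort': array([ 1.02350907e-03, -5.31964445e+01, -3.52822566e+01,  7.07852561e-02,
        2.36274902e-02, -6.81358279e-05]), 'tcp_pos': array([ 0.15922773, -0.52622122,  0.18385523]), 'ee_rot': array([[ 9.57153135e-01,  2.89582181e-01, -1.89866568e-04],
       [ 2.89582237e-01, -9.57152771e-01,  8.36811496e-04],
       [ 6.05943869e-05, -8.55938732e-04, -9.99999632e-01]]), 'wrist_force': array([-0.77677599, -0.07293384,  0.08246534]), 'wrist_torque': array([ 0.0296684 , -0.03709628,  0.00863521]), 'gripper_force': 0.0, 'width': 0.09364722402754128}
```

View pics/top0.png

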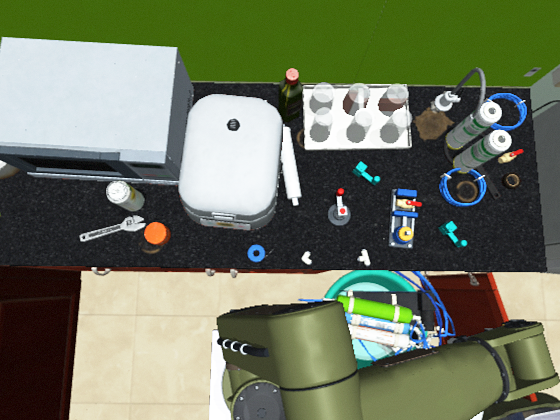

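View pics/side0.png

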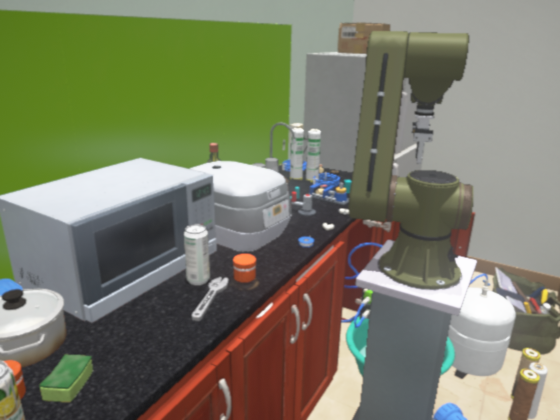

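Top view: the crank stands on its post at about (340,210), with the red knob at (340,192). The vise is at (403,218), with the brass spindle shoulder near (403,235) and the valve near (408,204). The turquoise look-alikes are at (367,173) and (452,232).

```bash
python3 - <<'E'
from h import *
i,K,E,c=cap('top')
a=cv2.resize(i[170:260,310:430],None,fx=5,fy=5,interpolation=cv2.INTER_CUBIC)
j,K2,E2,c=cap('side')
b=cv2.resize(j[160:230,270:370],(600,420),interpolation=cv2.INTER_CUBIC)
cv2.imwrite('pics/topc.png',a)
for p in [(340,211),(403,236),(408,204)]: print(p,onplane(p,K,E,.06).round(3),onplane(p,K,E,.02).round(3))
print('look',E[2,:3])
# side proj
for p in [(340,211),(403,236)]: print(proj(onplane(p,K,E,.06),K2,E2))
E
```

```text
(340, 211) [ 0.509 -0.226  0.06 ] [ 0.516 -0.232  0.02 ]
(403, 236) [ 0.436 -0.415  0.06 ] [ 0.44  -0.427  0.02 ]
(408, 204) [ 0.534 -0.434  0.06 ] [ 0.541 -0.447  0.02 ]
look [-0.17695044  0.01168947  0.98415034]
[306.74199701 199.34557522]
[341.90536668 189.75048434]
```

View pics/topc.png

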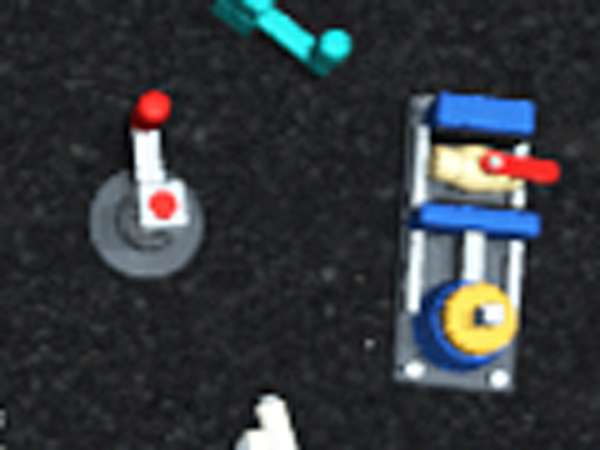

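```bash
python3 - <<'E'
from h import *
i,K,E,c=cap('top')
h=onplane((310+163/5,170+205/5),K,E,.076);k=onplane((310+155/5,170+105/5),K,E,.08)
s=onplane((310+490/5,170+313/5),K,E,.086)
print(h,k,np.linalg.norm((k-h)[:2]),np.degrees(np.arctan2(*(k-h)[1::-1])),s)
w=eyes.capture('wrist');print(np.array(w['hand_eye']).round(3))
E
```

```text
[ 0.5067848  -0.23098644  0.076     ] [ 0.56729018 -0.22636053  0.08      ] 0.06068195685310345 4.372011929544196 [ 0.44303446 -0.4225888   0.086     ]
[[ 0.001  0.96   0.279  0.08 ]
 [ 1.    -0.001 -0.    -0.   ]
 [ 0.     0.279 -0.96  -0.2  ]
 [ 0.     0.     0.     1.   ]]
```

View pics/wrist0.png

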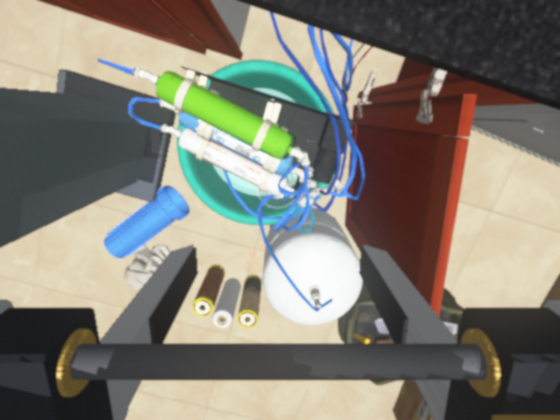

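The wrist picture shows the fingers at rows 250 and below, with the floor beneath them. Next I'll go over the vise for a close look.

Emit:
move_arm:
  targets: [0,0.03,-0.002,0,0,0,0,0,0.03,-0.002,0,0,0,0,0,0.03,-0.002,0,0,0,0,0,0.03,-0.002,0,0,0,0,0,0.03,-0.002,0,0,0,0,0,0.03,-0.002,0,0,0,0,0,0.03,-0.002,0,0,0,0,0,0.03,-0.002,0,0,0,0,0,0.03,0,0,0,0,0,0,0,0,0,0,0,0,0,0,0,0,0,0,0]

```text
clock: 1.45
tcp_pos: [0.4131, -0.4327, 0.1839]
ee_rot: [[0.957, 0.291, -0.0], [0.291, -0.957, 0.0], [-0.0, -0.0, -1.0]]
wrist_force: [-0.4, 0.6, -0.8]
width: 0.0936
gripper_force: 0.0
```

```bash
python3 - <<'E'
from h import *
i,K,E,c=cap('wrist'); cv2.imwrite('pics/w1.png',i)
print(robot.get_state()['tcp_pos'])
np.savez('w1',i=i,K=K,E=E)
E
```

```text
[ 0.41253084 -0.43305881  0.18405972]
```

View pics/w1.png

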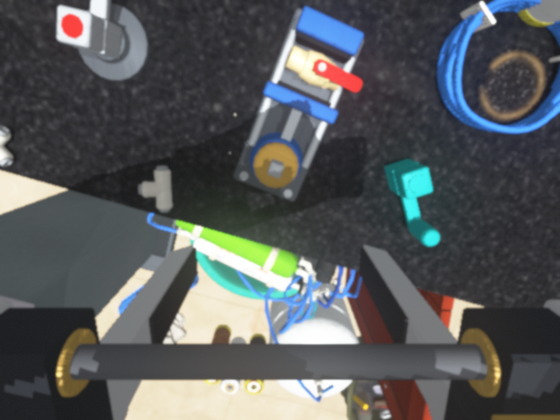

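The wrist view shows the spindle on its brass shoulder at (276,165), the jaw at (300,103), the valve at (315,68) and the crank at (80,30). I'll measure the spindle, vise and jaw from this.

```bash
python3 - <<'E'
from h import *
d=np.load('w1.npz');i,K,E=d['i'],d['K'],d['E']
hsv=cv2.cvtColor(i,cv2.COLOR_BGR2HSV)
def big(m,roi):
    z=np.zeros_like(m);x0,y0,x1,y1=roi;z[y0:y1,x0:x1]=m[y0:y1,x0:x1]
    cs=cv2.findContours(z,cv2.RETR_EXTERNAL,cv2.CHAIN_APPROX_NONE)[0];return max(cs,key=cv2.contourArea)
br=cv2.inRange(hsv,(8,90,60),(28,255,255)); c=big(br,(240,130,320,200))
e=cv2.fitEllipse(c);print('brass',e,onplane(e[0],K,E,.062))
m=np.zeros_like(br);cv2.drawContours(m,[c],-1,255,-1); m=cv2.erode(m,np.ones((5,5)))
g=cv2.bitwise_and(m,cv2.inRange(hsv,(0,0,0),(180,110,255)));cg=big(g,(240,130,320,200))
r=cv2.minAreaRect(cg);print('spindle',cv2.contourArea(cg),r)
# blue jaws
bl=cv2.inRange(hsv,(105,120,60),(125,255,255))
for n,roi in [('jaw',(255,75,350,128)),('fix',(290,0,380,60))]:
    cj=big(bl,roi);rr=cv2.minAreaRect(cj);print(n,rr,cv2.boxPoints(rr).round(1).tolist())
    print([onplane(p,K,E,.05)[:2].round(4).tolist() for p in cv2.boxPoints(rr)])
t=cap('top');e_t=None
h2=cv2.cvtColor(t[0],cv2.COLOR_BGR2HSV);b2=cv2.inRange(h2,(15,120,100),(32,255,255));c2=big(b2,(385,215,420,255));
e2=cv2.fitEllipse(c2);print(e2,onplane(e2[0],t[1],t[2],.062),tri([ray(e[0],K,E),ray(e2[0],t[1],t[2])]))
cv2.imwrite('pics/w1c.png',np.hstack([cv2.resize(i[135:195,245:310],(390,360),interpolation=cv2.INTER_CUBIC),cv2.resize(i[0:120,250:370],(400,360),interpolation=cv2.INTER_CUBIC)]))
E
```

```text
brass ((275.3640441894531, 164.9913787841797), (42.561134338378906, 43.989986419677734), 178.46023559570312) [ 0.44333463 -0.42040811  0.062     ]
spindle 242.5 ((275.6500244140625, 168.5500030517578), (16.127614974975586, 17.708751678466797), 18.434947967529297)
jaw ((300.0328369140625, 102.42457580566406), (78.95337677001953, 16.26547622680664), 23.552263259887695) [[260.6000061035156, 94.0999984741211], [267.1000061035156, 79.19999694824219], [339.5, 110.69999694824219], [333.0, 125.69999694824219]]
[[0.5012, -0.3884], [0.5155, -0.3905], [0.5087, -0.4641], [0.4939, -0.4628]]
fix ((329.2414245605469, 30.226837158203125), (67.95726776123047, 27.029254913330078), 24.775142669677734) [[292.70001220703125, 28.299999237060547], [304.1000061035156, 3.700000047683716], [365.79998779296875, 32.20000076293945], [354.3999938964844, 56.70000076293945]]
[[0.5629, -0.4004], [0.5842, -0.404], [0.5788, -0.4637], [0.557, -0.4611]]
((404.23974609375, 232.9832305908203), (10.822538375854492, 12.559503555297852), 11.712881088256836) [ 0.44457256 -0.41864857  0.062     ] (array([ 0.44395812, -0.41970829,  0.06104422]), [np.float64(0.001049323976375234), np.float64(0.0010493239763752216)])
```

View pics/w1c.png

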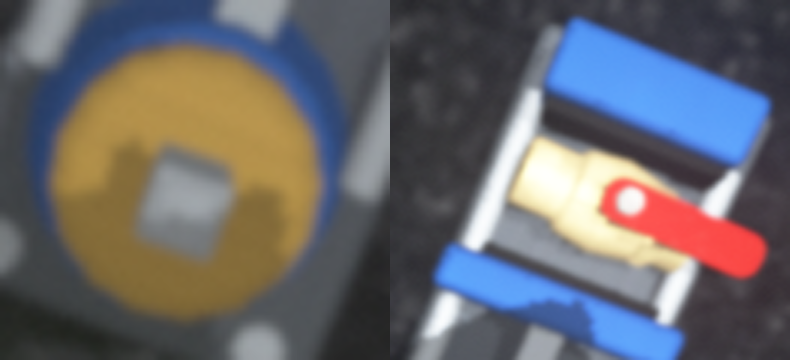

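The spindle is at (0.444,-0.420) with its shoulder at z≈0.061, and its flats are at yaw ≈ -3°. The vise yaw is ≈ -5.6° and about 14–15 mm of jaw travel remains (~2.4 rad). Now I'll go above the crank, turned half round so the last joint has room to wind.

Emit:
move_arm:
  targets: [0,0.025,-0.028,0,0,0,0,0,0.025,-0.028,0,0,0,0,0,0.025,-0.028,0,0,0,0,0,0.025,-0.028,0,0,0,0,0,0.025,-0.028,0,0,0,0,0,0.024,-0.026,0,0,0,0,0,0,0,0,0,0,-0.146,0,0,0,0,0,0,-0.146,0,0,0,0,0,0,-0.146,0,0,0,0,0,0,-0.146,0,0,0,0,0,0,-0.146,0,0,0,0,0,0,-0.146,0,0,0,0,0,0,-0.146,0,0,0,0,0,0,-0.146,0,0,0,0,0,0,-0.146,0,0,0,0,0,0,-0.146,0,0,0,0,0,0,-0.146,0,0,0,0,0,0,-0.146,0,0,0,0,0,0,-0.146,0,0,0,0,0,0,-0.146]

```text
clock: 3.55
tcp_pos: [0.5069, -0.2317, 0.1844]
ee_rot: [[-0.697, 0.717, 0.0], [0.717, 0.697, -0.0], [-0.0, -0.0, -1.0]]
wrist_force: [-0.7, -0.0, 0.8]
width: 0.0942
gripper_force: 0.0
```

Emit:
move_arm:
  targets: [0,0,0,0,0,0,-0.146,0,0,0,0,0,0,-0.146,0,0,0,0,0,0,-0.146,0,0,0,0,0,0,-0.146,0,0,0,0,0,0,-0.146,0,0,0,0,0,0,-0.146,0,0,0,0,0,0,0,0,0,0,0,0,0,0]

```text
clock: 4.35
tcp_pos: [0.5072, -0.2314, 0.1844]
ee_rot: [[-0.998, -0.067, 0.0], [-0.067, 0.998, -0.0], [-0.0, -0.0, -1.0]]
wrist_force: [-0.5, -0.4, 0.1]
width: 0.094
gripper_force: 0.0
```

```bash
python3 - <<'E'
from h import *
i,K,E,c=cap('wrist'); np.savez('w2',i=i,K=K,E=E); cv2.imwrite('pics/w2.png',i)
s=robot.get_state();R=np.array(s['ee_rot']);print(s['tcp_pos'],np.degrees(np.arctan2(R[1,0],R[0,0])),s['joint_positions'].round(1),s['wrist_force'],s['wrist_torque'])
hsv=cv2.cvtColor(i,cv2.COLOR_BGR2HSV)
m=cv2.inRange(hsv,(0,150,80),(6,255,255))|cv2.inRange(hsv,(174,150,80),(180,255,255))
for q in cv2.findContours(m,cv2.RETR_EXTERNAL,cv2.CHAIN_APPROX_NONE)[0]:
    if cv2.contourArea(q)>40:
        M=cv2.moments(q);p=(M['m10']/M['m00'],M['m01']/M['m00']);print(p,cv2.contourArea(q),cv2.boundingRect(q),onplane(p,K,E,.076))
E
```

```text
[ 0.50729163 -0.23128346  0.1843472 ] -176.14497226485642 [ -28.3   18.1   85.9    0.    76.  -122.1] [-0.68508909 -0.10087692 -0.43367315] [ 0.03054017 -0.12459271 -0.02064427]
(282.91520809023723, 256.0493971217425) 428.5 (274, 242, 19, 29) [ 0.56033688 -0.22288414  0.076     ]
(61.50734463276836, 210.51337099811673) 442.5 (42, 201, 46, 22) [ 0.52765462 -0.43651936  0.076     ]
(282.5, 203.35635359116023) 181.0 (275, 196, 16, 16) [ 0.50644662 -0.22713567  0.076     ]
```

View pics/w2.png

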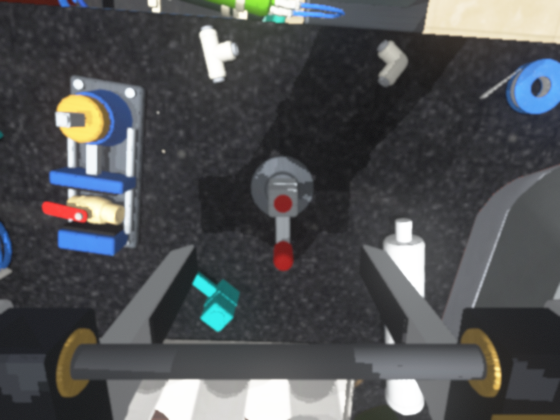

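The wrist view shows the crank's hub dot at (283,203), the knob at (283,256) and the post disc at (282,187), with the vise at upper left.

```bash
python3 - <<'E'
from h import *
d=np.load('w2.npz');i,K,E=d['i'],d['K'],d['E']
t,K1,E1,_=cap('top')
def reds(im,roi):
    x0,y0,x1,y1=roi; b,g,r=[im[y0:y1,x0:x1,k].astype(float) for k in range(3)]
    w=np.clip(r-np.maximum(b,g)-40,0,None); ys,xs=np.mgrid[y0:y1,x0:x1]; return (w*xs).sum()/w.sum(),(w*ys).sum()/w.sum()
a=reds(i,(270,190,296,215)); b=reds(t,(336,205,350,218)); print(a,b)
print('hub dot',onplane(a,K,E,.076),onplane(b,K1,E1,.076),tri([ray(a,K,E),ray(b,K1,E1)]))
hsv=cv2.cvtColor(i,cv2.COLOR_BGR2HSV)
m=cv2.inRange(hsv,(8,90,60),(28,255,255));m[:,130:]=0;m[:80]=0;m[150:]=0
c=max(cv2.findContours(m,cv2.RETR_EXTERNAL,cv2.CHAIN_APPROX_NONE)[0],key=cv2.contourArea);c=cv2.convexHull(c);e=cv2.fitEllipse(c);print('brass',e,onplane(e[0],K,E,.062))
d1=np.load('w1.npz');print('3 views',tri([ray(e[0],K,E),ray((275.4,165),d1['K'],d1['E']),ray((404.2,233),K1,E1)]))
# disc: contour of grey level
g=cv2.cvtColor(i,cv2.COLOR_BGR2GRAY);mm=cv2.inRange(g,70,140);mm[:140]=0;mm[222:]=0;mm[:,:235]=0;mm[:,330:]=0
mm=cv2.morphologyEx(mm,cv2.MORPH_OPEN,np.ones((3,3)))
c=max(cv2.findContours(mm,cv2.RETR_EXTERNAL,cv2.CHAIN_APPROX_NONE)[0],key=cv2.contourArea);e=cv2.fitEllipse(cv2.convexHull(c));print('disc',e,onplane(e[0],K,E,.005))
E
```

```text
(np.float64(282.52437943262413), np.float64(203.2936170212766)) (np.float64(nan), np.float64(nan))
hub dot [ 0.50638379 -0.22711703  0.076     ] [nan nan nan] (array([nan, nan, nan]), [np.float64(nan), np.float64(nan)])
brass ((80.98162078857422, 118.16146087646484), (46.48534393310547, 56.02670669555664), 117.61256408691406) [ 0.44164313 -0.41772234  0.062     ]
3 views (array([ 0.44320244, -0.42001478,  0.05834359]), [np.float64(0.001370744424787005), np.float64(0.0006806046246106227), np.float64(0.0017872357863234012)])
disc ((282.263671875, 187.46397399902344), (60.655426025390625, 63.65599060058594), 135.68124389648438) [ 0.50656206 -0.22650135  0.005     ]<stdin>:6: RuntimeWarning: invalid value encountered in scalar divide
```

Emit:
move_arm:
  targets: [0,0,0.0035,0.02,0,0,0,0,0,0,0.02,0,0,0,0,0,0,0.02,0,0,0,0,0,0,0.02,0,0,0,0,0,0,0.02,0,0,0,0,0,0,0.02,0,0,0,0,0,0,0.01,0,0,0,0,0,0,0.01,0,0,0,0.4,0,0,0,0,0,0,0.55,0,0,0,0,0,0,0.6,0,0,0,0,0,0]
  squeeze: 10

```text
clock: 5.55
tcp_pos: [0.5078, -0.2276, 0.0451]
ee_rot: [[-0.997, -0.072, 0.001], [-0.072, 0.997, -0.001], [-0.001, -0.001, -1.0]]
wrist_force: [0.3, 0.2, -1.0]
width: 0.0733
gripper_force: 0.0
```

Emit:
move_arm:
  targets: [1,0,0,0,0,0,0,1,0,0,0,0,0,0,1,0,0,0,0,0,0,1,0,0,0,0,0,0,1,0,0,0,0,0,0]

```text
clock: 6.05
tcp_pos: [0.5074, -0.2274, 0.0443]
ee_rot: [[-0.997, -0.072, 0.0], [-0.072, 0.997, -0.0], [-0.0, -0.0, -1.0]]
wrist_force: [-0.4, -0.3, 0.3]
width: 0.0334
gripper_force: 0.0
```

Emit:
move_arm:
  targets: [1,0,0,0,0,0,0,1,0,0,0,0,0,0,1,0,0,0,0,0,0]

```text
clock: 6.35
tcp_pos: [0.5074, -0.2274, 0.0443]
ee_rot: [[-0.997, -0.072, 0.0], [-0.072, 0.997, 0.0], [-0.0, 0.0, -1.0]]
wrist_force: [-0.7, 0.9, -0.3]
width: 0.0276
gripper_force: 10.0
```

```bash
python3 - <<'E'
from h import *
s=robot.get_state();print({k:np.round(s[k],3) for k in ['width','gripper_force','wrist_force','wrist_torque','tcp_pos']})
i,K,E,c=cap('wrist'); np.savez('w3',i=i,K=K,E=E); cv2.imwrite('pics/w3.png',i)
b,g,r=[i[:,:,k].astype(int) for k in range(3)];m=((r-np.maximum(b,g))>60).astype(np.uint8)
for q in cv2.findContours(m,cv2.RETR_EXTERNAL,cv2.CHAIN_APPROX_NONE)[0]:
    if cv2.contourArea(q)>40:
        M=cv2.moments(q);p=(M['m10']/M['m00'],M['m01']/M['m00']);P=onplane(p,K,E,.0765);R=np.array(s['ee_rot']);print(p,cv2.contourArea(q),P,R.T@(P-s['tcp_pos']))
E
```

```text
{'width': np.float64(0.028), 'gripper_force': np.float64(9.991), 'wrist_force': array([-0.667,  0.896, -0.324]), 'wrist_torque': array([ 0.135, -0.135,  0.009]), 'tcp_pos': array([ 0.507, -0.227,  0.044])}
(278.5143638850889, 330.24304605563157) 731.0 [ 0.54493874 -0.22427204  0.0765    ] [-0.03770613  0.00039911 -0.03223484]
(278.08286908078, 268.6065459610028) 718.0 [ 0.50600819 -0.22735827  0.0765    ] [ 0.00134562  0.00012744 -0.03223674]
```

Emit:
move_arm:
  targets: [1,0,0,0,0,0,0,1,0,0,-0.01,0,0,0,1,0,0,-0.015,0,0,0,1,0,0,-0.02,0,0,0,1,0,0,-0.02,0,0,0,1,0,0,-0.02,0,0,0,1,0.0145,-0.0236,0,0,0,0,1,0.0145,-0.0236,0,0,0,0,1,0.0145,-0.0236,0,0,0,0,1,0.0145,-0.0236,0,0,0,0,1,0.0145,-0.0236,0,0,0,0,1,0,0,0,0,0,0.06,1,0,0,0,0,0,0.065,1,0,0,0,0,0,0,1,0,0,0,0,0,0]
  squeeze: 60

```text
clock: 7.9
tcp_pos: [0.4436, -0.3502, 0.1296]
ee_rot: [[-0.999, 0.051, 0.0], [0.051, 0.999, -0.0], [-0.0, -0.0, -1.0]]
wrist_force: [-0.7, 0.3, -1.7]
width: 0.0271
gripper_force: 60.0
```

```bash
python3 - <<'E'
from h import *
s=robot.get_state();R=np.array(s['ee_rot']);print({k:np.round(s[k],4) for k in ['width','gripper_force','wrist_force','wrist_torque','tcp_pos']},np.degrees(np.arctan2(R[1,0],R[0,0])))
i,K,E,c=cap('wrist'); np.savez('w4',i=i,K=K,E=E); cv2.imwrite('pics/w4.png',i)
P=proj(np.array([.4432,-.4195,.07]),K,E);print(P)
x,y=P.astype(int);print(x,y)
x=max(x,60)
cv2.imwrite('pics/w4c.png',np.hstack([cv2.resize(i[y-60:y+60,x-60:x+60],(400,400),interpolation=cv2.INTER_CUBIC),cv2.resize(i[100:420,120:440],(400,400))]))
b,g,r=[i[:,:,k].astype(int) for k in range(3)];m=((r-np.maximum(b,g))>60).astype(np.uint8)
for q in cv2.findContours(m,cv2.RETR_EXTERNAL,cv2.CHAIN_APPROX_NONE)[0]:
    if cv2.contourArea(q)>40:
        M=cv2.moments(q);print((M['m10']/M['m00'],M['m01']/M['m00']))
E
```

```text
{'width': np.float64(0.0271), 'gripper_force': np.float64(59.9887), 'wrist_force': array([-0.6726,  0.2613, -1.6842]), 'wrist_torque': array([ 0.0339, -0.0778, -0.0571]), 'tcp_pos': array([ 0.4436, -0.3502,  0.1296])} 177.08584741447197
[192.6903939  223.25010485]
192 223
(278.3489503328213, 329.9567332309268)
(164.01639344262296, 305.6420765027322)
(278.013698630137, 268.576103500761)
```

View pics/w4c.png

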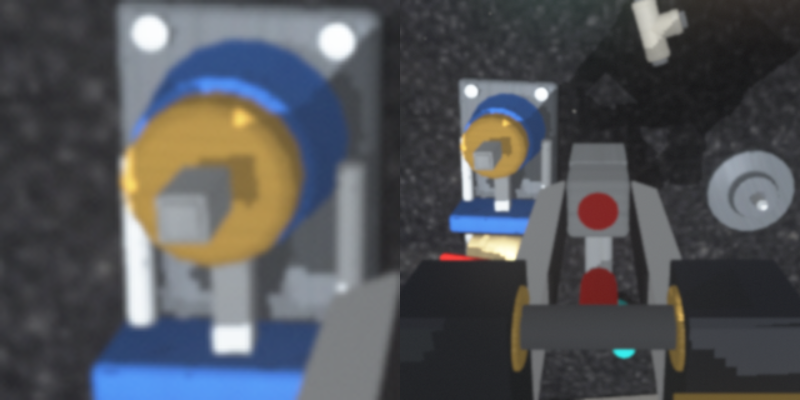

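The view shows the spindle's top face at about (187,228) in full-frame pixels, nearly square to the tool, the crank cleanly held, and the bare post pin at (410,262).

```bash
python3 - <<'E'
from h import *
d=np.load('w4.npz');i,K,E=d['i'],d['K'],d['E']
q=[onplane((132+x/3.333,163+y/3.333),K,E,.086) for x,y in [(160,194),(207,197),(207,243),(160,240)]]
q=np.array(q)[:,:2];print('top',q.mean(0),[np.linalg.norm(q[k]-q[k-1]).round(4) for k in range(4)],[np.degrees(np.arctan2(*(q[k]-q[k-1])[::-1])).round(1) for k in range(4)])
hsv=cv2.cvtColor(i,cv2.COLOR_BGR2HSV);m=cv2.inRange(hsv,(8,110,60),(28,255,255));m[:185]=0;m[247:]=0;m[:,:160]=0;m[:,225:]=0
c=max(cv2.findContours(m,cv2.RETR_EXTERNAL,cv2.CHAIN_APPROX_NONE)[0],key=cv2.contourArea);e=cv2.fitEllipse(cv2.convexHull(c));print('brass',e,onplane(e[0],K,E,.062))
o=np.load('w1.npz');print(tri([ray(e[0],K,E),ray((275.4,165),o['K'],o['E'])]))
print('pin',onplane((409.6,262.4),K,E,.037),'hub dot',onplane((278.0,268.6),K,E,.1612))
E
```

```text
top [ 0.44216588 -0.41979137] [np.float64(0.0112), np.float64(0.0107), np.float64(0.0112), np.float64(0.0108)] [np.float64(172.5), np.float64(83.3), np.float64(-6.9), np.float64(-96.8)]
brass ((195.16854858398438, 216.5158233642578), (49.27055740356445, 52.29528045654297), 89.16577911376953) [ 0.43999351 -0.41899457  0.062     ]
(array([ 0.44221158, -0.42083213,  0.05475855]), [np.float64(0.00015030740870689352), np.float64(0.00015030740870681695)])
pin [ 0.50283896 -0.2286972   0.037     ] hub dot [ 0.44248858 -0.35025507  0.1612    ]
```

Emit:
move_arm:
  targets: [1,-0.0007,-0.0175,0,0,0,0,1,-0.0007,-0.0175,0,0,0,0,1,-0.0007,-0.0175,0,0,0,0,1,-0.0006,-0.017,0,0,0,0,1,0,0,0,0,0,0.054,1,0,0,0.005,0,0,0,1,0,0,0.005,0,0,0,1,0,0,0.005,0,0,0,1,0,0,0,0,0,0,1,0,0,0,0,0,0]

```text
clock: 8.95
tcp_pos: [0.4426, -0.4197, 0.1142]
ee_rot: [[-0.994, 0.106, -0.0], [0.106, 0.994, 0.0], [0.0, 0.0, -1.0]]
wrist_force: [-0.4, -0.3, -2.4]
width: 0.0273
gripper_force: 60.0
```

Emit:
move_arm:
  targets: [1,0,0,0.001,0,0,0,1,0,0,0.001,0,0,0,1,0,0,0.001,0,0,0,1,0,0,0.001,0,0,0,1,0,0,0.001,0,0,0,1,0,0,0,0,0,0]

```text
clock: 9.55
tcp_pos: [0.4426, -0.42, 0.1092]
ee_rot: [[-0.994, 0.107, 0.0], [0.107, 0.994, -0.0], [-0.0, -0.0, -1.0]]
wrist_force: [0.1, -0.9, -2.1]
width: 0.027
gripper_force: 60.0
```

Emit:
move_arm:
  targets: [1,0,0,0.001,0,0,0,1,0,0,0.001,0,0,0,1,0,0,0.001,0,0,0]

```text
clock: 9.85
tcp_pos: [0.4427, -0.4201, 0.1063]
ee_rot: [[-0.994, 0.107, 0.0], [0.107, 0.994, -0.0], [-0.0, -0.0, -1.0]]
wrist_force: [0.8, -0.8, -0.8]
width: 0.0273
gripper_force: 60.0
```

Emit:
move_arm:
  targets: [1,0,0,0.001,0,0,0,1,0,0,0.001,0,0,0,1,0,0,0.001,0,0,0]

```text
clock: 10.15
tcp_pos: [0.4426, -0.42, 0.1033]
ee_rot: [[-0.994, 0.107, 0.0], [0.107, 0.994, -0.0], [-0.0, -0.0, -1.0]]
wrist_force: [-0.4, -2.8, -0.2]
width: 0.0273
gripper_force: 60.0
```

Emit:
move_arm:
  targets: [1,0,-0.0003,0.002,0,0,0,1,0,0,0.002,0,0,0,1,0,0,0.002,0,0,0,1,0,0,0.002,0,0,0]

```text
clock: 10.55
tcp_pos: [0.4426, -0.4201, 0.0951]
ee_rot: [[-0.994, 0.107, 0.0], [0.107, 0.994, -0.0], [-0.0, -0.0, -1.0]]
wrist_force: [1.0, -1.7, -0.1]
width: 0.0273
gripper_force: 60.0
```

Emit:
move_arm:
  targets: [1,0,0,0.002,0,0,0,1,0,0,0.002,0,0,0,1,0,0,0.001,0,0,0,1,0,0,0.001,0,0,0,1,0,0,0.001,0,0,0]

```text
clock: 11.05
tcp_pos: [0.4426, -0.4202, 0.0882]
ee_rot: [[-0.994, 0.107, 0.0], [0.107, 0.994, 0.0], [-0.0, 0.0, -1.0]]
wrist_force: [1.4, -2.4, -0.6]
width: 0.0274
gripper_force: 60.0
```

Emit:
move_arm:
  targets: [1,0,0,0.001,0,0,0,1,0,0,0.001,0,0,0]

```text
clock: 11.25
tcp_pos: [0.4426, -0.4202, 0.0862]
ee_rot: [[-0.994, 0.107, 0.0], [0.107, 0.994, -0.0], [-0.0, -0.0, -1.0]]
wrist_force: [2.3, -0.9, 9.4]
width: 0.0274
gripper_force: 60.0
```

Emit:
move_arm:
  targets: [1,0,0,0,0,0,0.1,1,0,0,0,0,0,0.1,1,0,0,0,0,0,0.1,1,0,0,0,0,0,0.1,1,0,0,0,0,0,0.1]

```text
clock: 11.75
tcp_pos: [0.4429, -0.4204, 0.0863]
ee_rot: [[-0.819, 0.573, 0.001], [0.573, 0.819, -0.001], [-0.001, -0.0, -1.0]]
wrist_force: [3.4, -3.0, -0.7]
width: 0.0271
gripper_force: 60.1
```

```bash
cat > st.py <<'E'
from h import *
s=robot.get_state();R=np.array(s['ee_rot']);print({k:np.round(s[k],4).tolist() for k in ['clock','width','wrist_force','wrist_torque','tcp_pos']},'yaw',np.degrees(np.arctan2(R[1,0],R[0,0])).round(2),'Ftool',(R.T@s['wrist_force']).round(1))
E
python3 st.py
```

```text
{'clock': 11.75, 'width': 0.0271, 'wrist_force': [3.4287, -2.9899, -0.6638], 'wrist_torque': [-0.6728, -0.9444, 0.2875], 'tcp_pos': [0.4429, -0.4204, 0.0863]} yaw 145.02 Ftool [-4.5 -0.5  0.7]
```

Emit:
move_arm:
  targets: [1,0,0,0,0,0,0.1,1,0,0,0,0,0,0.1,1,0,0,0,0,0,0.1,1,0,0,0,0,0,0.1,1,0,0,0,0,0,0.1,1,0,0,0,0,0,0.1,1,0,0,0,0,0,0.1,1,0,0,0,0,0,0.1]

```text
clock: 12.55
tcp_pos: [0.4432, -0.4201, 0.0863]
ee_rot: [[-0.16, 0.987, 0.001], [0.987, 0.16, -0.0], [-0.001, 0.001, -1.0]]
wrist_force: [6.1, -2.9, -1.8]
width: 0.0272
gripper_force: 60.1
```

```bash
python3 st.py; python3 - <<'E'
from h import *
i,K,E,c=cap('top'); cv2.imwrite('pics/t5.png',cv2.resize(i[170:260,360:450],(600,600),interpolation=cv2.INTER_CUBIC))
E
```

```text
{'clock': 12.55, 'width': 0.0272, 'wrist_force': [6.0641, -2.8749, -1.7711], 'wrist_torque': [-0.5537, -1.2938, 0.3335], 'tcp_pos': [0.4432, -0.4201, 0.0863]} yaw 99.19 Ftool [-3.8  5.5  1.8]
```

View pics/t5.png

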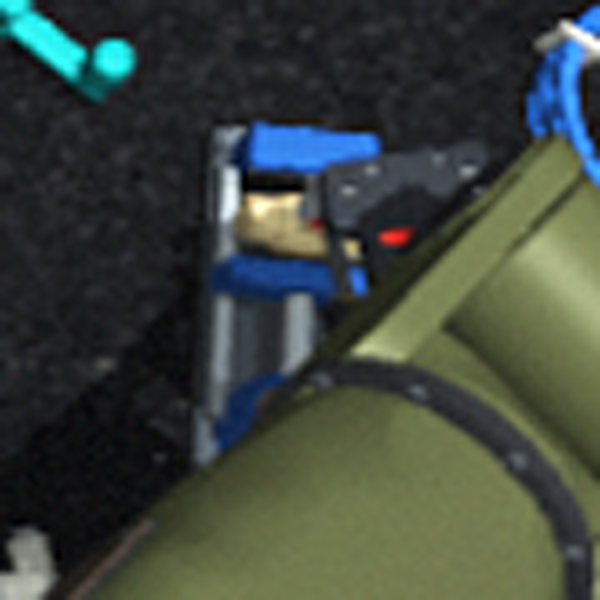

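The jaw has closed partly, with its edge at y≈258 and the fixed jaw at 168 in the crop, leaving about 6 mm. I'll keep winding and watch the torque.

Emit:
move_arm:
  targets: [1,-0.0002,0.0003,0,0,0,0.1,1,0,0,0,0,0,0.1,1,0,0,0,0,0,0.1,1,0,0,0,0,0,0.1,1,0,0,0,0,0,0.1]

```text
clock: 13.1
tcp_pos: [0.4435, -0.4202, 0.0863]
ee_rot: [[0.333, 0.943, 0.001], [0.943, -0.333, -0.0], [0.0, 0.001, -1.0]]
wrist_force: [4.4, -2.3, -0.9]
width: 0.0271
gripper_force: 60.1
```

```bash
python3 st.py
```

```text
{'clock': 13.1, 'width': 0.0271, 'wrist_force': [4.4419, -2.3126, -0.9041], 'wrist_torque': [-0.429, -1.1127, 0.3189], 'tcp_pos': [0.4435, -0.4202, 0.0863]} yaw 70.55 Ftool [-0.7  5.   0.9]
```

Emit:
move_arm:
  targets: [1,0,0.0002,0,0,0,0.06,1,0,0,0,0,0,0.06,1,0,0,0,0,0,0.06]

```text
clock: 13.4
tcp_pos: [0.4435, -0.4203, 0.0863]
ee_rot: [[0.495, 0.869, 0.001], [0.869, -0.495, -0.0], [0.0, 0.001, -1.0]]
wrist_force: [5.0, -1.0, -0.6]
width: 0.0273
gripper_force: 60.1
```

```bash
python3 st.py
```

```text
{'clock': 13.4, 'width': 0.0273, 'wrist_force': [4.9504, -1.0182, -0.5722], 'wrist_torque': [-0.4321, -0.9685, 0.3185], 'tcp_pos': [0.4435, -0.4203, 0.0863]} yaw 60.32 Ftool [1.6 4.8 0.6]
```

Total is 2.0 rad and the torque is still flat at the free-turning value (0.32).

Emit:
move_arm:
  targets: [1,0,0.0002,0,0,0,0.06,1,0,0,0,0,0,0.06]

```text
clock: 13.6
tcp_pos: [0.4436, -0.4204, 0.0863]
ee_rot: [[0.596, 0.803, 0.001], [0.803, -0.596, -0.0], [0.0, 0.001, -1.0]]
wrist_force: [3.7, -0.9, -0.1]
width: 0.0274
gripper_force: 60.1
```

```bash
python3 st.py
```

```text
{'clock': 13.6, 'width': 0.0274, 'wrist_force': [3.714, -0.943, -0.1301], 'wrist_torque': [-0.3438, -0.7604, 0.3029], 'tcp_pos': [0.4436, -0.4204, 0.0863]} yaw 53.45 Ftool [1.5 3.5 0.1]
```

Emit:
move_arm:
  targets: [1,0,0,0,0,0,0.06]

```text
clock: 13.7
tcp_pos: [0.4436, -0.4204, 0.0863]
ee_rot: [[0.643, 0.766, 0.001], [0.766, -0.643, -0.0], [0.0, 0.001, -1.0]]
wrist_force: [4.2, -1.0, -0.9]
width: 0.0271
gripper_force: 60.1
```

```bash
python3 st.py
```

```text
{'clock': 13.7, 'width': 0.0271, 'wrist_force': [4.1733, -1.012, -0.8748], 'wrist_torque': [-0.3011, -0.7664, 0.3792], 'tcp_pos': [0.4436, -0.4204, 0.0863]} yaw 50.01 Ftool [1.9 3.8 0.9]
```

Emit:
move_arm:
  targets: [1,0,0,0,0,0,0.04]

```text
clock: 13.8
tcp_pos: [0.4436, -0.4204, 0.0863]
ee_rot: [[0.673, 0.74, 0.001], [0.74, -0.673, -0.0], [0.0, 0.001, -1.0]]
wrist_force: [3.8, -2.7, -0.8]
width: 0.0276
gripper_force: 60.1
```

```bash
python3 st.py; python3 - <<'E'
from h import *
import time
i,K,E,c=cap('top'); cv2.imwrite('pics/t6.png',cv2.resize(i[170:260,360:450],(600,600),interpolation=cv2.INTER_CUBIC))
E
python3 st.py
```

```text
{'clock': 13.8, 'width': 0.0276, 'wrist_force': [3.7643, -2.6881, -0.8054], 'wrist_torque': [-0.4083, -0.8238, 0.4428], 'tcp_pos': [0.4436, -0.4204, 0.0863]} yaw 47.73 Ftool [0.5 4.6 0.8]
{'clock': 13.85, 'width': 0.0274, 'wrist_force': [4.6917, -1.5927, 0.256], 'wrist_torque': [-0.4545, -0.7285, 0.321], 'tcp_pos': [0.4436, -0.4204, 0.0863]} yaw 47.62 Ftool [ 2.   4.5 -0.3]
```

View pics/t6.png

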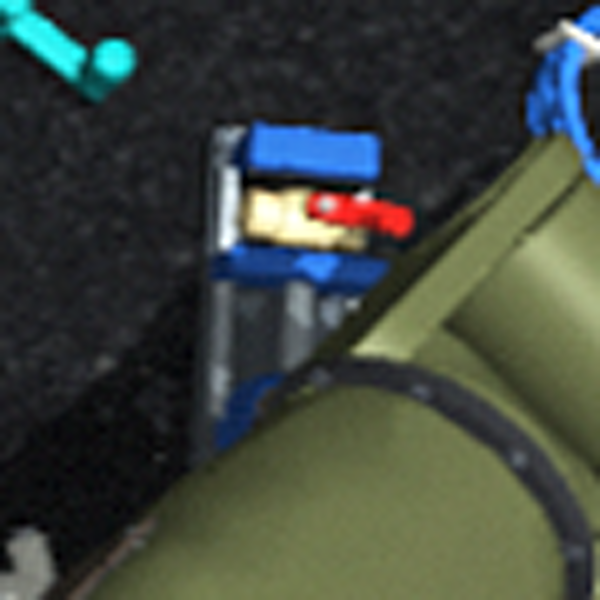

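The valve now stands straight between the jaws, and the torque is rising as it takes up load (0.44). I'll go on in small steps.

Emit:
move_arm:
  targets: [1,0,0,0,0,0,0.03]

```text
clock: 13.95
tcp_pos: [0.4436, -0.4204, 0.0863]
ee_rot: [[0.693, 0.721, 0.001], [0.721, -0.693, -0.0], [0.0, 0.001, -1.0]]
wrist_force: [4.1, -1.7, -0.9]
width: 0.0274
gripper_force: 60.1
```

```bash
python3 st.py
```

```text
{'clock': 13.95, 'width': 0.0274, 'wrist_force': [4.057, -1.687, -0.9417], 'wrist_torque': [-0.3578, -0.8585, 0.4324], 'tcp_pos': [0.4436, -0.4204, 0.0863]} yaw 46.16 Ftool [1.6 4.1 0.9]
```

Emit:
move_arm:
  targets: [1,0,0,0,0,0,0.02,1,0,0,0,0,0,0.02]

```text
clock: 14.15
tcp_pos: [0.4435, -0.4204, 0.0863]
ee_rot: [[0.722, 0.692, 0.001], [0.692, -0.722, -0.0], [0.0, 0.0, -1.0]]
wrist_force: [5.7, -1.1, 0.3]
width: 0.0274
gripper_force: 60.2
```

```bash
python3 st.py
```

```text
{'clock': 14.15, 'width': 0.0274, 'wrist_force': [5.6551, -1.1423, 0.2521], 'wrist_torque': [-0.3615, -1.0785, 0.4456], 'tcp_pos': [0.4435, -0.4204, 0.0863]} yaw 43.81 Ftool [ 3.3  4.7 -0.2]
```

Emit:
move_arm:
  targets: [1,0,0,0,0,0,0.02,1,0,0,0,0,0,0.02]

```text
clock: 14.35
tcp_pos: [0.4435, -0.4205, 0.0863]
ee_rot: [[0.749, 0.663, 0.001], [0.663, -0.749, -0.0], [0.0, 0.001, -1.0]]
wrist_force: [4.6, -1.2, -0.8]
width: 0.0273
gripper_force: 60.2
```

```bash
python3 st.py
```

```text
{'clock': 14.35, 'width': 0.0273, 'wrist_force': [4.553, -1.2222, -0.7954], 'wrist_torque': [-0.3861, -1.1212, 0.5057], 'tcp_pos': [0.4435, -0.4205, 0.0863]} yaw 41.5 Ftool [2.6 3.9 0.8]
```

Torque 0.506 against ≈0.30 free means about 33 N, which is snug. Next I'll back off inside the play and lift the crank away.

Emit:
move_arm:
  targets: [1,0,0,0,0,0,-0.05,1,0,0,0,0,0,-0.05,1,0,0,0,0,0,0]

```text
clock: 14.65
tcp_pos: [0.4434, -0.4205, 0.0863]
ee_rot: [[0.678, 0.735, 0.0], [0.735, -0.678, -0.0], [0.0, 0.0, -1.0]]
wrist_force: [5.1, -1.1, -0.1]
width: 0.0276
gripper_force: 60.0
```

```bash
python3 st.py
```

```text
{'clock': 14.65, 'width': 0.0276, 'wrist_force': [5.0762, -1.1198, -0.0596], 'wrist_torque': [-0.3989, -0.9924, 0.0456], 'tcp_pos': [0.4434, -0.4205, 0.0863]} yaw 47.29 Ftool [2.6 4.5 0.1]
```

Emit:
move_arm:
  targets: [1,0.0004,0.0004,0,0,0,0,1,0,0,-0.003,0,0,0,1,0,0,-0.004,0,0,0,1,0,0,-0.004,0,0,0]

```text
clock: 15.05
tcp_pos: [0.4435, -0.4203, 0.0973]
ee_rot: [[0.679, 0.734, -0.001], [0.734, -0.679, 0.001], [-0.0, -0.001, -1.0]]
wrist_force: [1.3, -1.1, -3.2]
width: 0.0272
gripper_force: 60.0
```

```bash
python3 st.py
```

```text
{'clock': 15.05, 'width': 0.0272, 'wrist_force': [1.2524, -1.13, -3.2365], 'wrist_torque': [-0.3994, -0.4058, -0.0467], 'tcp_pos': [0.4435, -0.4203, 0.0973]} yaw 47.23 Ftool [0.  1.7 3.2]
```

Emit:
move_arm:
  targets: [1,0,0,-0.005,0,0,0,1,0,0,-0.005,0,0,0,1,0,0,-0.01,0,0,0,1,0,0,-0.015,0,0,0,1,0.0264,-0.0121,0,0,0,0,1,0.0264,-0.0121,0,0,0,0,1,0.0264,-0.0121,0,0,0,0,1,0.0264,-0.0121,0,0,0,0,1,0,0,0,0,0,0,1,0,0,0,0,0,0]

```text
clock: 16.05
tcp_pos: [0.4803, -0.31, 0.1334]
ee_rot: [[0.678, 0.735, 0.001], [0.735, -0.678, -0.001], [-0.0, 0.001, -1.0]]
wrist_force: [-0.1, -0.1, -1.7]
width: 0.027
gripper_force: 60.0
```

```bash
python3 st.py; python3 - <<'E'
from h import *
i,K,E,c=cap('wrist'); np.savez('w7',i=i,K=K,E=E)
P=proj(np.array([.507,-.2275,.03]),K,E).astype(int);x,y=P;print(P)
x0,y0=max(x-60,0),max(y-60,0)
a=i[y0:y0+120,x0:x0+120];cv2.imwrite('pics/w7c.png',np.hstack([cv2.resize(a,(400,400),interpolation=cv2.INTER_CUBIC),cv2.resize(i[100:420,120:440],(400,400))]));print(x0,y0,a.shape)
E
```

```text
{'clock': 16.05, 'width': 0.027, 'wrist_force': [-0.0817, -0.0823, -1.6827], 'wrist_torque': [-0.0311, -0.0477, -0.0439], 'tcp_pos': [0.4803, -0.31, 0.1334]} yaw 47.32 Ftool [-0.1 -0.   1.7]
[237 115]
177 55 (120, 120, 3)
```

View pics/w7c.png

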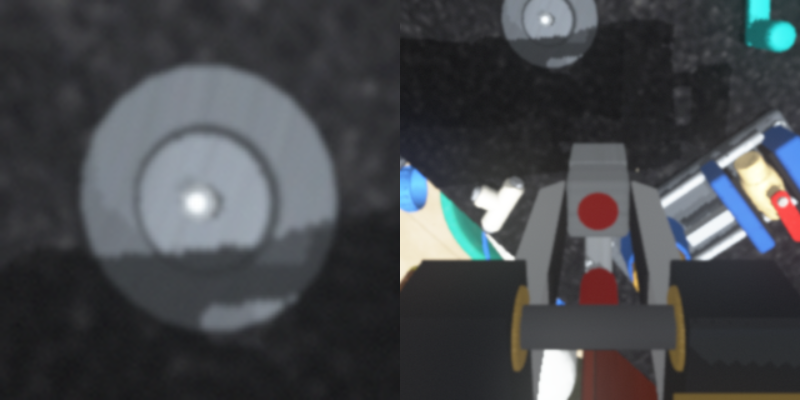

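The view shows the pin tip at (236,116), the shoulder ring centre at (238.5,114.4) and the crank still square in the hand.

```bash
python3 - <<'E'
from h import *
d=np.load('w7.npz');i,K,E=d['i'],d['K'],d['E'];o=np.load('w4.npz')
print(onplane((236.1,115.6),K,E,.037),onplane((238.5,114.4),K,E,.02),tri([ray((236.1,115.6),K,E),ray((409.6,262.4),o['K'],o['E'])]))
E
```

```text
[ 0.50680861 -0.22770123  0.037     ] [ 0.50753749 -0.22715319  0.02      ] (array([ 0.50598622, -0.22678474,  0.031015  ]), [np.float64(0.0005390370643484799), np.float64(0.0005390370643485721)])
```

Emit:
move_arm:
  targets: [1,0.0261,-0.0122,0,0,0,0,1,0.0261,-0.0122,0,0,0,0,1,0.0261,-0.0122,0,0,0,0,1,0,0,0.02,0,0,0,1,0,0,0.02,0,0,0,1,0,0,0.018,0,0,0,1,0,0,0.008,0,0,0,1,0,0,0,0,0,0]
  squeeze: 30

```text
clock: 16.9
tcp_pos: [0.5057, -0.2282, 0.0657]
ee_rot: [[0.679, 0.734, -0.001], [0.734, -0.679, 0.001], [-0.0, -0.001, -1.0]]
wrist_force: [0.1, -0.0, -2.1]
width: 0.0281
gripper_force: 30.0
```

Emit:
move_arm:
  targets: [1,0,0,0.002,0,0,0,1,0,0,0.002,0,0,0,1,0,0,0.002,0,0,0,1,0,0,0.002,0,0,0]

```text
clock: 17.3
tcp_pos: [0.5063, -0.2278, 0.0585]
ee_rot: [[0.679, 0.734, 0.0], [0.734, -0.679, -0.0], [0.0, 0.001, -1.0]]
wrist_force: [-0.3, -0.1, -1.8]
width: 0.0277
gripper_force: 30.0
```

Free entry, foot now below the pin tip. I'll continue down.

Emit:
move_arm:
  targets: [1,0,0,0.002,0,0,0,1,0,0,0.002,0,0,0,1,0,0,0.002,0,0,0,1,0,0,0.002,0,0,0,1,0,0,0.002,0,0,0,1,0,0,0.001,0,0,0,1,0,0,0.001,0,0,0]

```text
clock: 18.0
tcp_pos: [0.5062, -0.2277, 0.0462]
ee_rot: [[0.679, 0.734, 0.0], [0.734, -0.679, -0.0], [0.0, 0.0, -1.0]]
wrist_force: [1.0, 0.3, -2.4]
width: 0.0277
gripper_force: 30.0
```

Emit:
move_arm:
  targets: [1,0,0,0.001,0,0,0,1,0,0,0.0005,0,0,0]

```text
clock: 18.2
tcp_pos: [0.5062, -0.2277, 0.0447]
ee_rot: [[0.679, 0.734, 0.0], [0.734, -0.679, -0.0], [0.0, 0.0, -1.0]]
wrist_force: [-0.6, 0.8, -2.2]
width: 0.0274
gripper_force: 30.0
```

Emit:
move_arm:
  targets: [1,0,0,0.0005,0,0,0,1,0,0,0.0003,0,0,0]

```text
clock: 18.4
tcp_pos: [0.5063, -0.2277, 0.0442]
ee_rot: [[0.679, 0.734, 0.0], [0.734, -0.679, -0.0], [0.0, 0.0, -1.0]]
wrist_force: [-1.4, 1.0, 3.3]
width: 0.0276
gripper_force: 30.0
```

The crank's foot is on the shoulder. Releasing and rising.

Emit:
move_arm:
  targets: [0.6,0,0,0,0,0,0,0.5,0,0,0,0,0,0,0.4,0,0,0,0,0,0,0.2,0,0,0,0,0,0,0.2,0,0,0,0,0,0,0.2,0,0,-0.01,0,0,0,0.2,0,0,-0.02,0,0,0,0.2,0,0,-0.03,0,0,0,0.2,0,0,-0.04,0,0,0,0.2,0,0,-0.04,0,0,0,0.2,-0.05,0,0,0,0,0,0.2,-0.05,0,0,0,0,0,0.2,0,0,0,0,0,0]

```text
clock: 19.7
tcp_pos: [0.4355, -0.3043, 0.1851]
ee_rot: [[0.682, 0.732, 0.0], [0.732, -0.682, -0.001], [-0.001, 0.001, -1.0]]
wrist_force: [0.1, 1.0, -0.8]
width: 0.0754
gripper_force: 0.0
```

```bash
python3 st.py; python3 - <<'E'
from h import *
i,K,E,c=cap('wrist'); j=cap('top')[0]
cv2.imwrite('pics/f.png',np.hstack([cv2.resize(i[:300],(480,257)),cv2.resize(j[170:260,310:422],(320,257),interpolation=cv2.INTER_CUBIC)]))
E
```

```text
{'clock': 19.7, 'width': 0.0754, 'wrist_force': [0.1146, 0.9701, -0.766], 'wrist_torque': [-0.0199, -0.0296, -0.0368], 'tcp_pos': [0.4355, -0.3043, 0.1851]} yaw 47.02 Ftool [ 0.8 -0.6  0.8]
```

View pics/f.png

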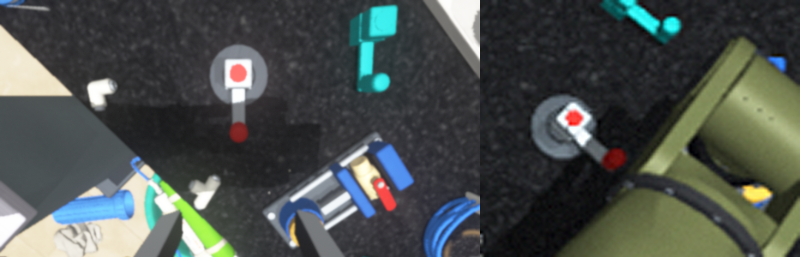

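The crank stands upright and centred on its post, and the valve is held between the jaws with the gripper well clear. Handing in.

```bash
python3 -c "
from workcell import job_done
print(job_done())"
```

```text
the job is handed in; nothing more can be done
None
```

The valve is clamped snug at about 33 N, estimated from the crank torque, the crank is back upright on its parking post, and the job was handed in at about 20 s; no verdict was returned.

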